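Transfer a row of glassware to the tray in reverse order

TASK

Move the flask, the sample bottle, the vial and the beaker from the four black stands on the metal rail into the four compartments of the white tray, one in each, in reverse order: what stands leftmost on the rail goes into the rightmost compartment, the second from the left into the second from the right, and so on (left and right as seen from the robot). Keep each one upright and set it down gently on the compartment's floor without dropping it.

Things in the scene. Friction and masses are not known exactly. Their poses are not given: they have to be found in the camera images.
- flask: small glass volumetric flask, 150 mm tall: round bulb 49 mm across up to 56 mm high, then a slim neck 14 mm across (grasp it there, 80 to 125 mm above the underside), teal stopper on top. Origin: centre of its underside; z up its axis. It starts upright in stand_flask, underside about 23 mm above the bench
- bottle: whitish plastic sample bottle with black screw cap, 93 mm tall, body 42 mm across up to 75 mm high, cap 32 mm across. Origin: centre of its underside; z up its axis. It starts upright in stand_bottle, underside about 23 mm above the bench
- vial: small vial of very clear glass (mostly its white screw cap and pale lower part show), 78 mm tall, body 29 to 32 mm across, cap 25 mm across. Origin: centre of its underside; z up its axis. It starts upright in stand_vial, underside about 23 mm above the bench
- beaker: empty clear glass beaker, open at the top, 56 mm tall, 46 mm across; grasp it round the outside near the top (about 40 mm above its underside). Origin: centre of its underside; z up its axis. It starts upright in stand_beaker, underside about 23 mm above the bench
- stand_flask: black square stand in which the flask stands at the start: shallow open tray 66 x 66 x 14 mm with 3 mm walls and floor, fixed on the rail. The four stands look alike and are told apart by what stands in them. Origin: centre of its underside (20 mm above the bench); its floor is 3 mm above that, axes as the rail's
- stand_bottle: black square stand in which the bottle stands at the start: shallow open tray 66 x 66 x 14 mm with 3 mm walls and floor, fixed on the rail. The four stands look alike and are told apart by what stands in them. Origin: centre of its underside (20 mm above the bench); its floor is 3 mm above that, axes as the rail's
- stand_vial: black square stand in which the vial stands at the start: shallow open tray 66 x 66 x 14 mm with 3 mm walls and floor, fixed on the rail. The four stands look alike and are told apart by what stands in them. Origin: centre of its underside (20 mm above the bench); its floor is 3 mm above that, axes as the rail's
- stand_beaker: black square stand in which the beaker stands at the start: shallow open tray 66 x 66 x 14 mm with 3 mm walls and floor, fixed on the rail. The four stands look alike and are told apart by what stands in them. Origin: centre of its underside (20 mm above the bench); its floor is 3 mm above that, axes as the rail's
- rail: flat aluminium rail 74 x 296 mm on four 14 mm feet, its top 20 mm above the bench, carrying the four black stands in a row, at y = +105, +35, -35 and -105 mm along it (70 mm apart); which stand is at which place changes. Origin: centre of it, at bench level. Its y axis points left as the robot sees it (within 20 degrees), x away from the robot. Fixed; left or right of the middle, the tray opposite.
- tray: white tray 75 x 285 x 20 mm on 14 mm feet, empty, with four compartments in a row, each 65 x 65 mm inside, 5 mm walls. Origin: centre of it, at bench level. Compartment centres at y = +105 (left), +35, -35, -105 mm (right), x = 0; floor 19 mm, wall tops 34 mm above the bench. Its y axis points left as the robot sees it (within 20 degrees), x away from the robot. Fixed; left or right of the middle, the rail opposite.
Mind the look-alikes: they are no part of the job. What is shaped like the vial but purple is not meant. What is shaped like the beaker but yellow is not meant.

How it is judged:
By the outcome, as a careful person would: the job done as asked, in the order asked, and still so for the second after the job is handed in, with the robot touching nothing.
It also fails if it takes over 104 s, if anything falls off the work surface, if the arm or the gripper's body presses on something with over 40 N, if the wrist force passes 120 N, or if a joint passes its speed limit or range.

ROBOT

A 7-joint arm with a two-finger parallel gripper is mounted at the origin on a cart in front of the work surface, level with it; the furniture and walls round the work are solid. World frame = base frame: x ahead of the robot, y to its left, z up, the work surface at z = 0. Lengths are in m, angles in rad, forces in N, time in s.
With the tool pointing down it reaches from about 0.425 to 0.875 m from the base axis. Payload 4.7 kg.
Tool frame: the origin (TCP) lies on the centre line of the jaws, within the pads' length; the fingertips stand 14 mm ahead of it and the grasp point (between the pads) lies 5 mm behind it; z points along the fingers, x is the direction in which the jaws open and shut, and the axes are right-handed (so a half turn about z gives the same grasp; the last joint's range is limited). The gripper opens to 87 mm and grips with 3 to 60 N. Pads are 19 mm wide; open, the fingers measure 117 mm over their backs; the gripper's body (75 mm by 190 mm) begins 51 mm behind the grasp point.
Start: joints at [1.143, 0.321, -0.07, 1.45, 0.023, 1.371, -0.057], TCP at [0.278, -0.588, 0.237] pointing down, gripper open.
Joint ranges: [-2.86, 2.86], [-0.3, 2.09], [-1.38, 1.24], [0.06, 2.45], [-1.56, 4.7], [0.09, 2.05], [-2.69, 2.69]. Speed limits (rad/s): [2.57, 2.57, 3.14, 3.14, 3.14, 3.14, 3.14].

INTERFACE

Orientations are given as a rotation vector (axis times angle).
In Python, from bench import ctrl gives the robot as it stands.
- The arm moves only by the tool drive_tool, never from a script. Its argument "rows" is a list that holds one entry, the list of rows, each a list of 5 numbers: the shift along the tool's x, y, z scaled (see below), then the turn about the tool's z scaled (see below), then the closure in counts, from 0 (fully open) to 255 (shut). In form: [[[dx, dy, dz, spin, jaw], ...]]. A call has 1 to 20 rows; each row is the pose to reach, as a shift and turn from the pose commanded when the call began, along the tool's axes at that moment, turning the shorter way round; what a row does not reach only later rows make up. The controller multiplies each number of a shift by 300 mm and each number of a turn by pi rad. A row lasts 1/8 s, in which the tool goes at most 62.5 mm and 10.7 degrees, less where a joint would pass 70% of its speed; a pose out of reach is approached as far as the arm can. A call with a number of a shift or a turn outside -1 to 1 is refused whole. A call with a gripper value outside its range is refused whole. The fingers move at their own pace and stop on an object; "grip_force" is the grip in N (left out, the last holds). Time passes only in rows, so rows that repeat a pose let the fingers close. It gives the time, the measured TCP pose, the force and the opening at its end, in the units of the state.
- ctrl.get_state(): the state, without advancing time (a new reading comes with each control period).
- ctrl.get_image(name): name is "scene" or "top" or "wrist"; returns a dict with "img" (384x512x3 uint8, blue, green, red), "camera_matrix" (3x3 intrinsics, pixels), "R" (3x3) and "t" (3): a world point X has camera coordinates R X + t. Camera axes: x right, y down, z forward; pixel columns grow to the right and rows downward; lengths in m; the calibration is good to about 2 mm. A picture is of the moment at which its call begins. There is no depth.
- ctrl.close_job(): hands the job in, once; it reports no verdict.
The state is a dict: "time": time; "joint_positions": joint angles; "qd": joint speeds; "joint_torque": joint torques, N m; "position": TCP position; "tool_rot": TCP orientation; "ft_force": force on the tool from outside, world axes, zero at the start; "torque": the same for the moment, N m; "grip_width": opening from 0.0 (shut) to 1.0 (fully open).
Only numpy, scipy, OpenCV 4.12 (cv2) and the standard library are available. Lean on these libraries where they do the work, as an engineer would, in place of code of your own. Each camera call takes 0.05 s, during which the arm holds its last target.

## Working session

There is one attempt and no reset: what is moved stays moved. The work goes in short steps, Python scripts to look and compute and a tool call to move; the robot and the scene stay as the last step left them, time stands still between calls to the robot, and variables do not carry over. Pictures are saved under pics/ and viewed, and the job is handed in when it is done.

Besides the shell and the picture viewer there is one more tool, called after ">>>" by a JSON object that holds its "method" and its "body". drive_tool: Moves the arm, as the interface text tells. Its arguments: {"type":"object","properties":{"rows":{"type":"array"},"grip_force":{"type":"number"}},"required":["rows"]}

```bash
mkdir -p pics; ls; python3 - <<'E'
from bench import ctrl
import cv2,numpy as np,pickle
s=ctrl.get_state()
for k,v in s.items(): print(k,np.round(v,4))
for n in ["scene","top","wrist"]:
    d=ctrl.get_image(n); cv2.imwrite(f"pics/{n}0.png",d["img"]); pickle.dump(d,open(f"pics/{n}0.pkl","wb"))
    print(n,d["camera_matrix"],d["R"],d["t"])
E
```

```text
pics
time 0.0
joint_positions [ 1.1431  0.3218 -0.0701  1.4517  0.0226  1.3708 -0.0569]
qd [-0.0008  0.0004  0.0008  0.0001 -0.0013 -0.0013 -0.0006]
joint_torque [-1.00000e-04 -4.91281e+01 -4.03600e-01 -3.12526e+01 -6.37000e-02
  4.36000e-02  2.00000e-04]
position [ 0.2776 -0.5871  0.2355]
tool_rot [-2.6534  1.6802  0.0027]
ft_force [-0.3328 -0.0246  0.4106]
torque [0.03   0.0186 0.0157]
grip_width 0.9969
scene [[418.63171922   0.         257.31128504]
 [  0.         418.63171922 194.70681628]
 [  0.           0.           1.        ]] [[-0.82927138 -0.55856035 -0.01786968]
 [-0.36092243  0.55971163 -0.74596105]
 [ 0.42666613 -0.61215458 -0.66574979]] [0.39326612 0.20372593 0.93019279]
top [[474.64857686   0.         255.15218419]
 [  0.         474.64857686 187.28145014]
 [  0.           0.           1.        ]] [[ 1.60402963e-02 -9.99868823e-01  2.24625517e-03]
 [-9.85487294e-01 -1.61891938e-02 -1.68975455e-01]
 [ 1.68989654e-01  4.96760436e-04 -9.85617700e-01]] [0.0122577  0.46549009 1.3061083 ]
wrist [[298.43970106   0.         255.21538325]
 [  0.         298.43970106 190.23730328]
 [  0.           0.           1.        ]] [[ 4.27152548e-01 -9.04179100e-01 -9.24927431e-04]
 [-8.74958762e-01 -4.13605794e-01  2.51748707e-01]
 [-2.28008475e-01 -1.06725829e-01 -9.67792195e-01]] [-0.6484568  -0.02988608  0.38846035]
```

View pics/scene0.png

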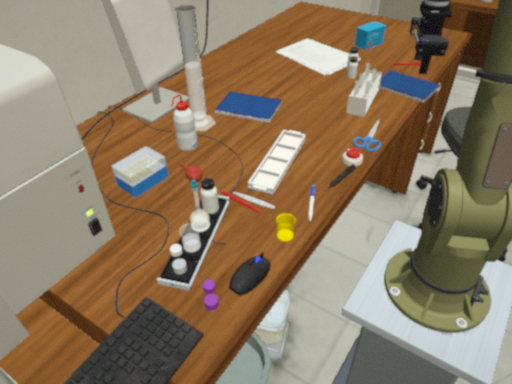

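View pics/top0.png

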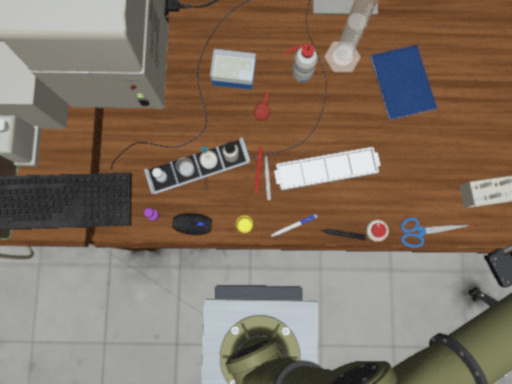

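View pics/wrist0.png

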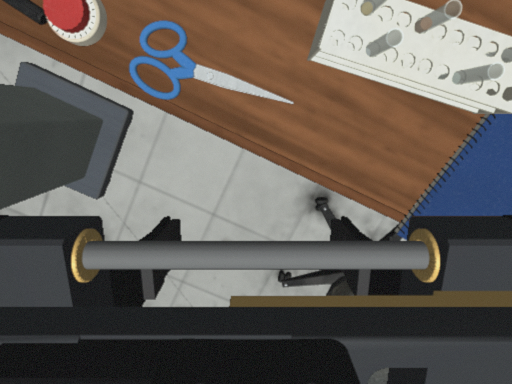

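```bash
python3 - <<'E'
import cv2
a=cv2.imread("pics/top0.png")[130:205,135:260]
cv2.imwrite("pics/topz.png",cv2.resize(a,None,fx=6,fy=6,interpolation=cv2.INTER_CUBIC))
a=cv2.imread("pics/top0.png")[130:205,265:390]
cv2.imwrite("pics/topz2.png",cv2.resize(a,None,fx=6,fy=6,interpolation=cv2.INTER_CUBIC))
a=cv2.imread("pics/scene0.png")[160:320,150:310]
cv2.imwrite("pics/scz.png",cv2.resize(a,None,fx=3.7,fy=3.7,interpolation=cv2.INTER_CUBIC))
E
```

```text
(no output)
```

View pics/topz.png

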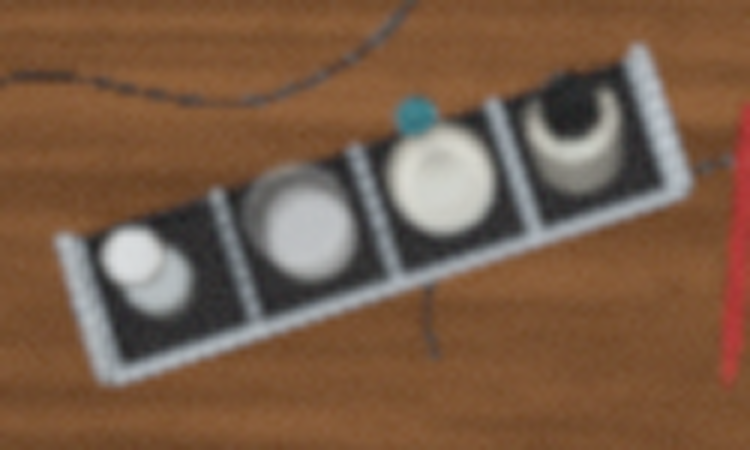

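View pics/topz2.png

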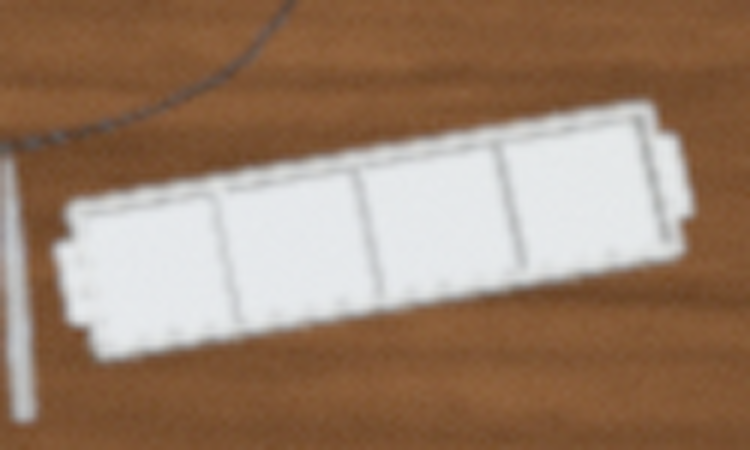

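View pics/scz.png

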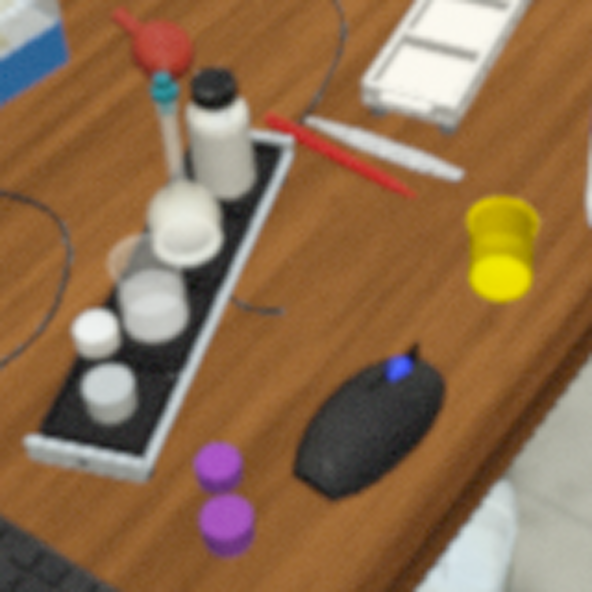

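```bash
cat > h.py <<'E'
import numpy as np,pickle,cv2
from scipy.optimize import least_squares
def load(n): return pickle.load(open(f"pics/{n}.pkl","rb"))
def proj(d,X):
    X=np.atleast_2d(X); c=X@d["R"].T+d["t"]; p=c@d["camera_matrix"].T; return p[:,:2]/p[:,2:]
def ray(d,uv,z):
    r=d["R"].T@np.linalg.inv(d["camera_matrix"])@np.array([*uv,1.]); o=-d["R"].T@d["t"]
    return o+r*(z-o[2])/r[2]
def pose(p,L):
    L=np.atleast_2d(L).astype(float); c,s=np.cos(p[2]),np.sin(p[2])
    return np.c_[p[0]+c*L[:,0]-s*L[:,1],p[1]+s*L[:,0]+c*L[:,1],L[:,2]]
def rect(hx,hy,z): return [[hx,hy,z],[-hx,hy,z],[-hx,-hy,z],[hx,-hy,z]]
E
python3 - <<'E'
from h import *
t=load("top0")
f=lambda p:(p[0]/6+135-.4,p[1]/6+130-.4)
g=lambda p:(p[0]/6+265-.4,p[1]/6+130-.4)
rc=np.array([f(p) for p in [(58,240),(108,384),(692,195),(640,44)]])
tc=np.array([g(p) for p in [(68,205),(98,360),(688,253),(652,102)]])
for nm,c,L in [("rail",rc,[[.037,.148,.02],[-.037,.148,.02],[-.037,-.148,.02],[.037,-.148,.02]]),("tray",tc,[[.0375,.1425,.034],[-.0375,.1425,.034],[-.0375,-.1425,.034],[.0375,-.1425,.034]])]:
    r=least_squares(lambda p:(proj(t,pose(p,L))-c).ravel(),[.6,0,0]); print(nm,r.x,np.round(r.fun,1))
    print([np.round(ray(t,u,L[0][2]),3) for u in c])
    np.save(nm,r.x)
R=np.load("rail.npy");T=np.load("tray.npy")
for n in ["top0","scene0"]:
    d=load(n); im=cv2.resize(d["img"],None,fx=4,fy=4,interpolation=cv2.INTER_CUBIC)
    dr=lambda X,c:cv2.polylines(im,[np.int32(np.round((proj(d,X)+.5)*4))],True,c,1)
    dr(pose(R,rect(.037,.148,.02)),(0,0,255))
    for i,(y,(r,h)) in enumerate(zip([.105,.035,-.035,-.105],[(.0155,.078),(.023,.056),(.0245,.056),(.021,.093)])):
        dr(pose(R,np.array(rect(.033,.033,.034))+[0,y,0]),(0,255,0))
        a=np.linspace(0,6.28,40)[:,None]
        for z in (.023,.023+h): dr(pose(R,np.hstack([r*np.cos(a),r*np.sin(a)+y,0*a+z])),(0,255,255))
    for z in (.034,.019):
      for y in [.105,.035,-.035,-.105]: dr(pose(T,np.array(rect(.0325,.0325,z))+[0,y,0]),(0,0,255))
    dr(pose(T,rect(.0375,.1425,.034)),(255,0,0))
    dr(pose(T,rect(.0375,.1425,.0)),(255,0,0))
    if n=="top0":
        cv2.imwrite("pics/o_t1.png",im[500:840,540:1060]);cv2.imwrite("pics/o_t2.png",im[540:820,1060:1560])
    else: cv2.imwrite("pics/o_s1.png",im[640:1200,580:1140]);cv2.imwrite("pics/o_s2.png",im[480:800,960:1280])
E
```

```text
rail [0.53015602 0.1885564  0.34532733] [ 0.4  0.1 -0.6  0.  -0.2 -1.   0.4  0.8]
[array([0.515, 0.342, 0.02 ]), array([0.445, 0.314, 0.02 ]), array([0.543, 0.036, 0.02 ]), array([0.618, 0.063, 0.02 ])]
tray [ 0.52612955 -0.18677055  0.19644717] [ 0.3  0.2  0.2 -0.3 -0.4 -0.  -0.2  0.1]
[array([ 0.536, -0.039,  0.034]), array([ 0.461, -0.054,  0.034]), array([ 0.517, -0.335,  0.034]), array([ 0.591, -0.32 ,  0.034])]
```

View pics/o_t1.png

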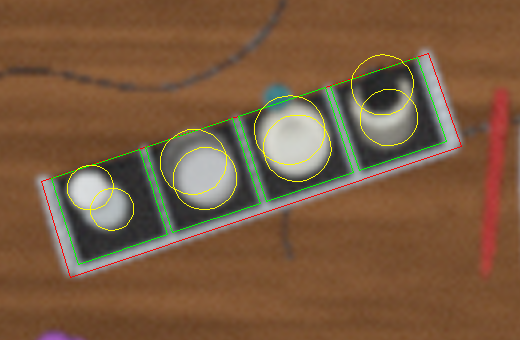

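View pics/o_t2.png

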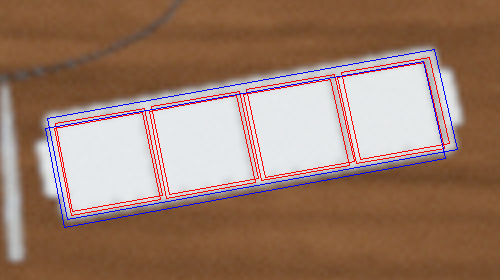

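View pics/o_s1.png

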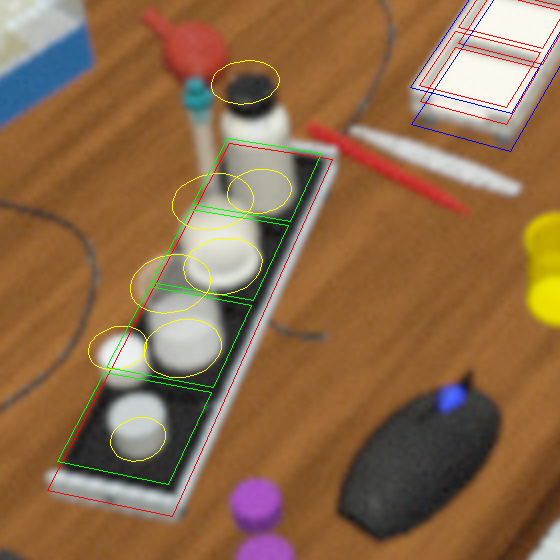

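View pics/o_s2.png

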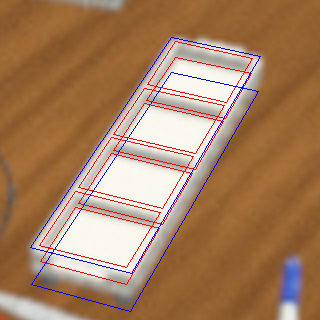

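```bash
cat >> h.py <<'E'
from scipy.spatial.transform import Rotation as Ro
def tool(s): return Ro.from_rotvec(s["tool_rot"]).as_matrix()
def move(pos,Rt,tgt,yaw):
    """scaled numbers to go from pos,Rt to tgt with tool down and x at yaw"""
    d=Rt.T@(np.array(tgt)-pos)/.3
    cur=np.arctan2(Rt[1,0],Rt[0,0]); a=-(yaw-cur); a=(a+np.pi)%(2*np.pi)-np.pi
    return np.round(np.r_[d,a/np.pi],4)
E
python3 - <<'E'
from h import *
from bench import ctrl
s=ctrl.get_state(); w=load("wrist0"); Rt=tool(s); print(np.round(Rt,3))
C=-w["R"].T@w["t"]; print("cam in tool",Rt.T@(C-s["position"])); print("axes in tool",np.round((w["R"]@Rt),3))
t=load("top0")
print("analyser",[np.round(ray(t,(u,v),z),3) for u,v,z in [(140,107,0),(165,107,0),(165,107,.35),(140,107,.3)]])
print("yellow",ray(t,(244,224),.03)," mouse",ray(t,(192,224),.02))
print(move(s["position"],Rt,[.35,-.35,.32],-.6))
print(move(np.array([.35,-.35,.32]),Ro.from_matrix(Rt).as_matrix()@Ro.from_rotvec([0,0,-.53]).as_matrix(),[.48,-.12,.32],-.1))
E
```

```text
[[ 0.428 -0.904 -0.001]
 [-0.904 -0.428  0.001]
 [-0.001  0.    -1.   ]]
cam in tool [-0.00096562 -0.06859924 -0.14714212]
axes in tool [[ 1.     0.001 -0.001]
 [-0.001  0.968 -0.252]
 [ 0.     0.252  0.968]]
analyser [array([0.711, 0.37 , 0.   ]), array([0.712, 0.295, 0.   ]), array([0.591, 0.224, 0.35 ]), array([0.607, 0.293, 0.3  ])]
yellow [0.36138453 0.04955692 0.03      ]  mouse [0.35991117 0.19736243 0.02      ]
[-0.6122 -0.556  -0.28   -0.1684]
[-7.430e-02 -8.775e-01  7.000e-04 -1.588e-01]
```

```bash
python3 - <<'E'
from h import *
from bench import ctrl
s=ctrl.get_state(); print(move(np.array([.278,-.588,.237]),tool(s),[.54,-.255,.36],.196))
E
```

```text
[-0.6305 -1.2641 -0.4092 -0.4217]
```

>>> {"method": "drive_tool", "body": {"rows": [[[-0.1,-0.2,-0.4,-0.05,0],[-0.2,-0.4,-0.41,-0.1,0],[-0.3,-0.64,-0.41,-0.2,0],[-0.3,-0.64,-0.41,-0.2,0],[-0.3,-0.64,-0.41,-0.2,0],[-0.3,-0.64,-0.41,-0.2,0]]], "grip_force": 15}}

```text
time: 0.9
position: [0.4131, -0.424, 0.3595]
tool_rot: [3.043, -0.777, -0.001]
ft_force: [0.2, -0.5, -0.7]
grip_width: 1.002
```

```bash
python3 - <<'E'
from h import *
from bench import ctrl
s=ctrl.get_state(); print(s["position"],s["joint_positions"],move(s["position"],tool(s),[.54,-.255,.36],.196))
E
```

```text
[ 0.41308002 -0.4239637   0.35950084] [ 0.97242356  0.17960349 -0.25845547  1.38747887  0.04645172  1.58034728
  0.21837539] [ 0.1012 -0.6971 -0.0022 -0.2215]
```

>>> {"method": "drive_tool", "body": {"rows": [[[0.05,-0.35,0,-0.1,0],[0.1,-0.7,0,-0.22,0],[0.1,-0.7,0,-0.22,0],[0.1,-0.7,0,-0.22,0],[0.1,-0.7,0,-0.22,0],[0.1,-0.7,0,-0.22,0],[0.1,-0.7,0,-0.22,0]]]}}

```text
time: 1.78
position: [0.5387, -0.2571, 0.3593]
tool_rot: [3.127, 0.29, -0.002]
ft_force: [0.6, 0.5, 0.1]
grip_width: 0.999
```

```bash
cat >> h.py <<'E'
def snap(n,f):
    from bench import ctrl
    d=ctrl.get_image(n); cv2.imwrite(f"pics/{f}.png",d["img"]); pickle.dump(d,open(f"pics/{f}.pkl","wb")); return d
E
python3 - <<'E'
from h import *
from bench import ctrl
snap("wrist","w1")
s=ctrl.get_state(); print(s["position"],s["joint_positions"],move(s["position"],tool(s),[.553,.124,.36],.345))
E
```

```text
[ 0.53899518 -0.25661275  0.35939864] [ 0.7764629   0.20741043 -0.45386233  1.36866406  0.09121413  1.58623769
  0.51826563] [ 0.2802 -1.2382 -0.0029 -0.0507]
```

View pics/w1.png

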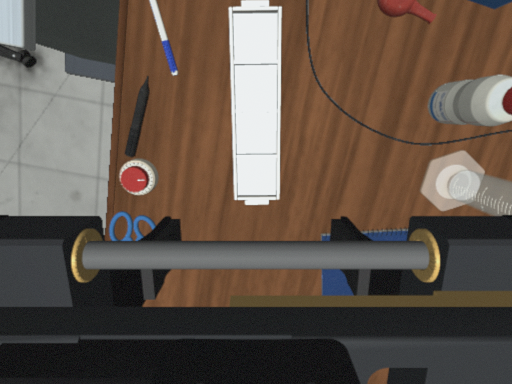

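>>> {"method": "drive_tool", "body": {"rows": [[[0.07,-0.3,0,-0.02,0],[0.14,-0.62,0,-0.03,0],[0.14,-0.62,0,-0.05,0],[0.14,-0.62,0,-0.05,0]]]}}

```text
time: 2.33
position: [0.546, -0.0578, 0.3606]
tool_rot: [-3.091, -0.556, -0.003]
ft_force: [-0.1, -0.8, 0.0]
grip_width: 0.996
```

```bash
python3 - <<'E'
from h import *
from bench import ctrl
s=ctrl.get_state(); print(s["position"],s["joint_positions"],move(s["position"],tool(s),[.553,.124,.36],.345))
a=cv2.imread("pics/w1.png")[0:215,215:300]
cv2.imwrite("pics/w1z.png",cv2.resize(a[:110],None,fx=5,fy=5,interpolation=cv2.INTER_CUBIC))
cv2.imwrite("pics/w1y.png",cv2.resize(a[105:],None,fx=5,fy=5,interpolation=cv2.INTER_CUBIC))
E
```

```text
[ 0.5460069  -0.05778178  0.36057978] [ 0.607644    0.1079138  -0.5995124   1.47898471  0.05975874  1.57170029
  0.36702991] [ 0.233  -0.5598  0.0026  0.0035]
```

View pics/w1z.png

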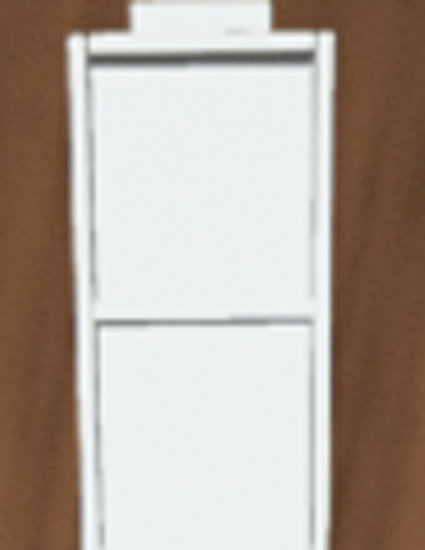

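View pics/w1y.png

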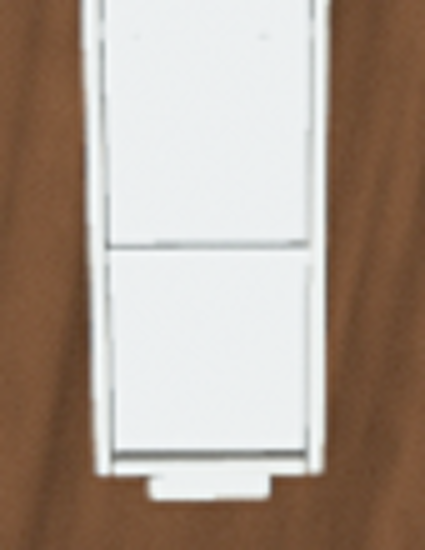

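>>> {"method": "drive_tool", "body": {"rows": [[[0.1,-0.28,0,0,0],[0.23,-0.56,0,0,0],[0.23,-0.56,0,0,0],[0.23,-0.56,0,0,0],[0.23,-0.56,0,0,0],[0.23,-0.56,0,0,0]]]}}

```text
time: 3.08
position: [0.5543, 0.1149, 0.3593]
tool_rot: [3.095, 0.536, -0.001]
ft_force: [0.8, -1.1, 0.6]
grip_width: 1.004
```

```bash
python3 - <<'E'
from h import *
from bench import ctrl
d=load("w1")
c=np.array([(67,35),(97,473+525),(323,470+525),(335,33)])/5+[215-.4,-.4]
L=[[-.0375,.1425,.034],[-.0375,-.1425,.034],[.0375,-.1425,.034],[.0375,.1425,.034]]
r=least_squares(lambda p:(proj(d,pose(p,L))-c).ravel(),[.526,-.187,.196]); print("tray",r.x,np.round(r.fun,1)); np.save("tray",r.x)
snap("wrist","w2")
s=ctrl.get_state(); print(s["position"],s["joint_positions"])
cv2.imwrite("pics/w2z.png",cv2.resize(cv2.imread("pics/w2.png")[:220,160:400],None,fx=3.3,fy=3.3,interpolation=cv2.INTER_CUBIC)[:600])
E
```

```text
tray [ 0.52592267 -0.18613832  0.19429872] [ 0.2 -0.6 -0.1  0.8  0.1  1.  -0.2 -0.8]
[0.5542542  0.11522945 0.35937578] [ 0.38714668  0.16795309 -0.73241728  1.43649759  0.11277733  1.58004585
  0.00625513]
```

View pics/w2.png

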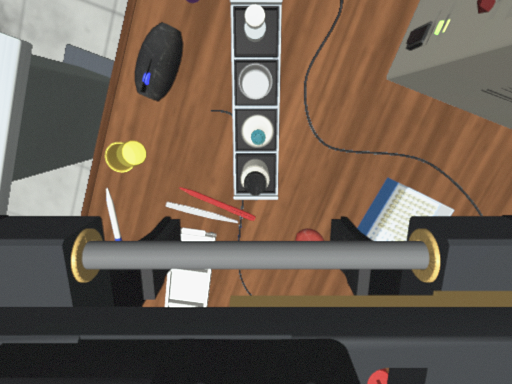

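View pics/w2z.png

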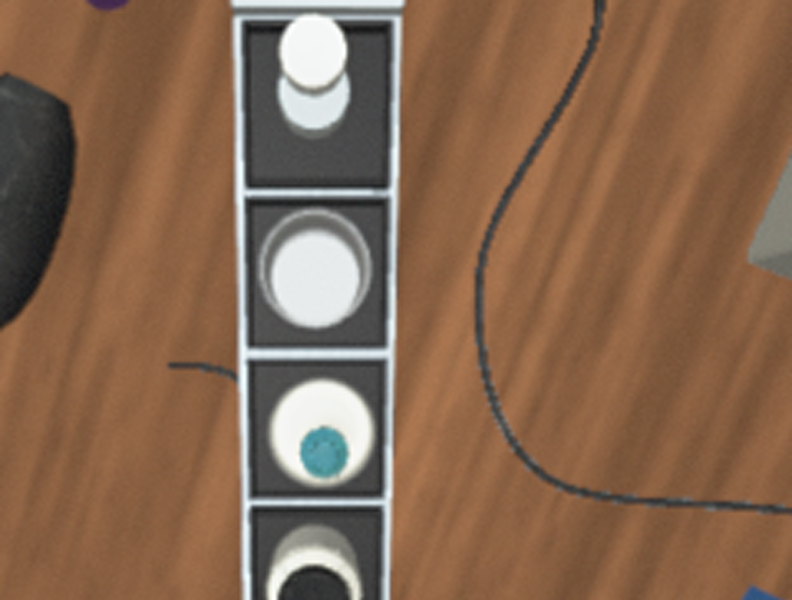

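```bash
python3 - <<'E'
from h import *
d=load("w2"); 
a=cv2.imread("pics/w2.png")[140:210,220:290]
cv2.imwrite("pics/w2b.png",cv2.resize(a,None,fx=8,fy=8,interpolation=cv2.INTER_CUBIC))
f=lambda p:(p[0]/3.3+160-.4,p[1]/3.3-.4)
for n,p,z in [("vialcap",(313,50),.101),("beaker rim",(315,267),.079),("beaker floor",(316,280),.026),("flask stopper",(323,453),.173),("flask bulb(max r)",(322,433),.05)]:
    print(n,np.round(ray(d,f(p),z),4))
    X=ray(load("top0"),(0,0),0)
R=np.load("rail.npy"); print([np.round(pose(R,[0,y,.02]),4) for y in (.105,.035,-.035,-.105)])
# stand walls (z .034) between: separators
for p in [(240,18),(400,18),(245,190),(393,190),(246,352),(390,352),(247,500),(389,500)]: print(p,np.round(ray(d,f(p),.034),4))
E
```

```text
vialcap [0.4915 0.2881 0.101 ]
beaker rim [0.5168 0.2192 0.079 ]
beaker floor [0.5173 0.2188 0.026 ]
flask stopper [0.5421 0.1563 0.173 ]
flask bulb(max r) [0.5427 0.1558 0.05  ]
[array([[0.4946, 0.2874, 0.02  ]]), array([[0.5183, 0.2215, 0.02  ]]), array([[0.542 , 0.1556, 0.02  ]]), array([[0.5657, 0.0898, 0.02  ]])]
(240, 18) [0.4515 0.3069 0.034 ]
(400, 18) [0.5158 0.3298 0.034 ]
(245, 190) [0.4752 0.2432 0.034 ]
(393, 190) [0.5371 0.2653 0.034 ]
(246, 352) [0.4977 0.1777 0.034 ]
(390, 352) [0.5603 0.2    0.034 ]
(247, 500) [0.5199 0.1131 0.034 ]
(389, 500) [0.5841 0.136  0.034 ]
```

View pics/w2b.png

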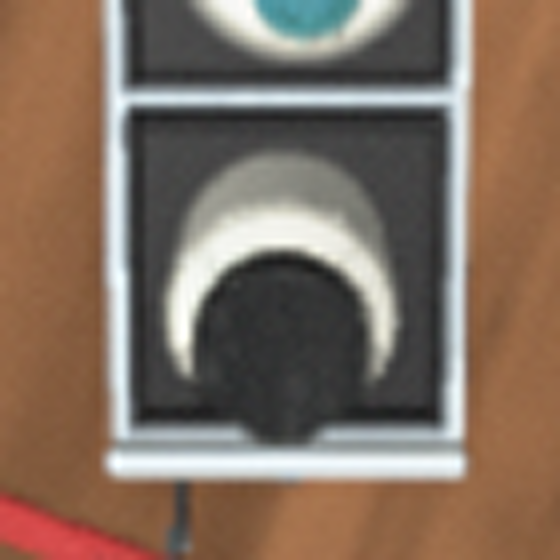

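```bash
python3 - <<'E'
from h import *
d=load("w2"); t=load("top0"); s=load("scene0")
def tri(*v):
    A=[];b=[]
    r=least_squares(lambda X:np.concatenate([proj(q,X)[0]-u for q,u in v]),[.6,.2,.1]); return np.round(r.x,3),np.round(r.fun,1)
print("led",tri((d,(442,27)),(t,(142,98)),(s,(89,323-100*0))) if 0 else tri((d,(442,27)),(t,(142,98))))
for z in (0,.1,.2,.3): print(z,"corner wrist",np.round(ray(d,(388,78),z),3),"top img corner",np.round(ray(t,(164,107),z),3),"top left",np.round(ray(t,(110,107),z),3))
f=lambda p:(p[0]/8+220-.4,p[1]/8+140-.4)
print("bottle",np.round(ray(d,f((284,348)),.116),4),np.round(ray(d,f((283,325)),.098),4))
from bench import ctrl
st=ctrl.get_state()
print(move(st["position"],tool(st),[.4925,.288,.20],.348))
E
```

```text
led (array([0.675, 0.317, 0.185]), array([-0.3, -0.3,  0.5, -1.2]))
0 corner wrist [0.713 0.301 0.   ] top img corner [0.712 0.298 0.   ] top left [0.71 0.46 0.  ]
0.1 corner wrist [0.677 0.277 0.1  ] top img corner [0.678 0.277 0.1  ] top left [0.675 0.428 0.1  ]
0.2 corner wrist [0.641 0.254 0.2  ] top img corner [0.643 0.257 0.2  ] top left [0.641 0.395 0.2  ]
0.3 corner wrist [0.605 0.23  0.3  ] top img corner [0.608 0.237 0.3  ] top left [0.606 0.363 0.3  ]
bottle [0.5617 0.0934 0.116 ] [0.5616 0.0932 0.098 ]
[ 3.000e-04 -6.120e-01  5.308e-01 -1.400e-03]
```

>>> {"method": "drive_tool", "body": {"rows": [[[0,-0.2,0.15,0,0],[0,-0.4,0.35,0,0],[0,-0.61,0.53,0,0],[0,-0.61,0.53,0,0],[0,-0.61,0.53,0,0],[0,-0.61,0.53,0,0],[0,-0.61,0.53,0,0],[0,-0.61,0.53,0,0]]]}}

```text
time: 4.12
position: [0.4927, 0.2887, 0.2014]
tool_rot: [3.095, 0.539, 0.003]
ft_force: [-0.8, -0.4, 0.3]
grip_width: 1.002
```

```bash
python3 - <<'E'
from h import *
from bench import ctrl
snap("wrist","w3")
st=ctrl.get_state(); print(st["position"],st["tool_rot"],st["joint_positions"])
print(move(st["position"],tool(st),[.4925,.288,.063],.348))
E
```

```text
[0.49241596 0.28890467 0.20123364] [3.09462966e+00 5.39966510e-01 2.09981183e-03] [ 0.13971559  0.26477203 -0.83322024  1.67853197  0.20398537  1.28728739
 -0.3879213 ]
[-0.0013  0.0027  0.4608 -0.0008]
```

View pics/w3.png

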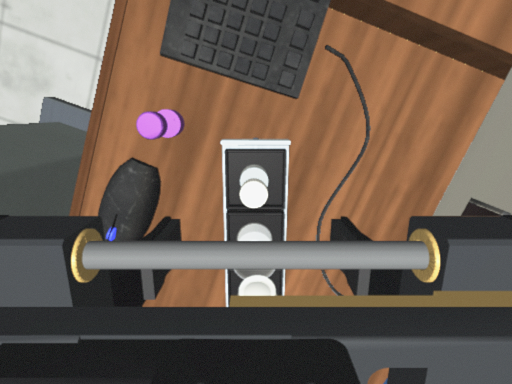

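```bash
python3 - <<'E'
from h import *
d=load("w3")
print(ray(d,(254,194),.101),ray(d,(254.5,179),.028)); print([ray(d,p,.02) for p in [(221,141),(290,141)]], pose(np.load("rail.npy"),[[-.037,.148,.02],[.037,.148,.02]]))
E
```

```text
[0.49137253 0.28972415 0.101     ] [0.49272644 0.28706618 0.028     ]
[array([0.44460591, 0.31301529, 0.02      ]), array([0.51548167, 0.33843216, 0.02      ])] [[0.44524163 0.3152945  0.02      ]
 [0.51487302 0.34034385 0.02      ]]
```

>>> {"method": "drive_tool", "body": {"rows": [[[0,0,0.1,0,0],[0,0,0.2,0,0],[0,0,0.3,0,0],[0,0,0.38,0,0],[0,0,0.43,0,0],[0,0,0.46,0,0],[0,0,0.46,0,0]]]}}

```text
time: 5.05
position: [0.4915, 0.2897, 0.0625]
tool_rot: [3.094, 0.543, -0.0]
ft_force: [-0.3, 0.6, 1.3]
grip_width: 1.001
```

Now close on the vial.

>>> {"method": "drive_tool", "body": {"rows": [[[0,0,0,0,120],[0,0,0,0,255],[0,0,0,0,255],[0,0,0,0,255],[0,0,0,0,255],[0,0,0,0,255],[0,0,0,0,255],[0,0,0,0,255]]], "grip_force": 15}}

```text
time: 6.05
position: [0.4914, 0.2897, 0.0625]
tool_rot: [3.094, 0.543, -0.0]
ft_force: [0.1, 0.1, 0.9]
grip_width: 0.366
```

```bash
python3 - <<'E'
from h import *
from bench import ctrl
st=ctrl.get_state(); print(st["position"],st["grip_width"]*87,st["ft_force"])
T=np.load("tray.npy")
for y in (.105,.035,-.035,-.105): print(pose(T,[0,y,.019]))
E
```

```text
[0.49143345 0.28973955 0.06249089] 31.860382322905743 [0.08838745 0.11896937 0.91932152]
[[ 0.50564943 -0.08311407  0.019     ]]
[[ 0.51916492 -0.15179691  0.019     ]]
[[ 0.53268042 -0.22047974  0.019     ]]
[[ 0.54619591 -0.28916257  0.019     ]]
```

>>> {"method": "drive_tool", "body": {"rows": [[[0,0,-0.03,0,255],[0,0,-0.12,0,255],[0,0,-0.25,0,255],[0,0,-0.4,0,255],[0,0,-0.55,0,255],[0,0,-0.62,0,255],[0,0,-0.62,0,255],[0,0.1,-0.62,0,255],[0,0.25,-0.62,0,255],[0.06,0.4,-0.62,0,255],[0.1,0.55,-0.62,0,255],[0.15,0.7,-0.62,0,255],[0.18,0.85,-0.62,0,255],[0.18,0.95,-0.62,0,255],[0.18,0.95,-0.62,0,255]]]}}

```text
time: 7.92
position: [0.6394, 0.0362, 0.2461]
tool_rot: [3.095, 0.535, -0.005]
ft_force: [0.2, 0.1, -0.1]
grip_width: 0.364
```

```bash
python3 - <<'E'
from h import *
from bench import ctrl
st=ctrl.get_state(); print(st["position"],st["grip_width"]*87,st["ft_force"])
print(move(st["position"],tool(st),[.546,-.289,.25],.194))
E
```

```text
[0.63935827 0.03618767 0.24611849] 31.654112576842536 [ 0.16791261  0.06633728 -0.13177347]
[-0.6568  0.9168 -0.0106  0.0471]
```

>>> {"method": "drive_tool", "body": {"rows": [[[-0.1,0.14,0,0.01,255],[-0.22,0.3,0,0.02,255],[-0.33,0.45,0,0.03,255],[-0.44,0.6,0,0.04,255],[-0.54,0.75,0,0.047,255],[-0.62,0.86,0,0.047,255],[-0.657,0.917,0,0.047,255],[-0.657,0.917,0,0.047,255],[-0.657,0.917,0,0.047,255],[-0.657,0.917,0,0.047,255]]]}}

```text
time: 9.18
position: [0.5487, -0.283, 0.2487]
tool_rot: [-3.125, -0.319, -0.001]
ft_force: [-0.3, 0.1, 0.0]
grip_width: 0.362
```

```bash
python3 - <<'E'
from h import *
from bench import ctrl
snap("wrist","w4");snap("scene","s4")
st=ctrl.get_state(); print(st["position"],st["grip_width"]*87,st["ft_force"])
print(move(st["position"],tool(st),[.546,-.289,.065],.194))
E
```

```text
[ 0.54832665 -0.28401672  0.2486842 ] 31.912605498372315 [0.16874413 0.87249858 0.09683626]
[-0.0111  0.0147  0.6123  0.0027]
```

View pics/w4.png

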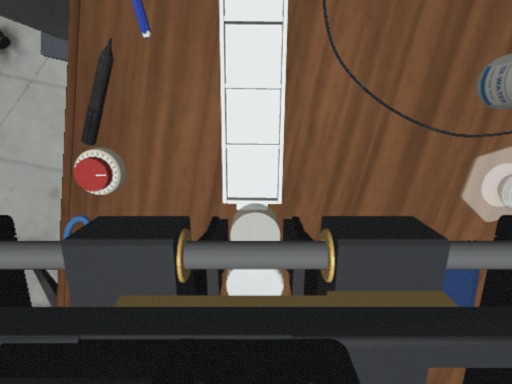

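View pics/s4.png

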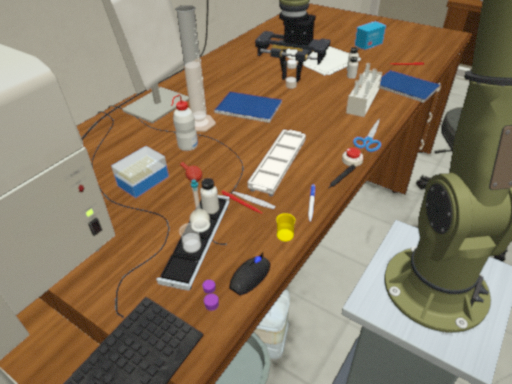

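```bash
python3 - <<'E'
from h import *
d=load("w4");s=load("s4");t=[.546,-.289]
print(proj(d,[*t,.019]),proj(d,[*t,.21]),proj(s,[.548,-.284,.21]),proj(s,[*t,.019]))
c=np.array([(222,202.5),(282,202.5)])
print([ray(d,p,.034) for p in c],pose(np.load("tray.npy"),[[-.0375,-.1425,.034],[.0375,-.1425,.034]]))
E
```

```text
[[252.17149716 172.60294004]] [[249.55658525 228.40069198]] [[290.05400849  86.49977864]] [[289.34324859 141.3242984 ]]
[array([ 0.51578057, -0.33154234,  0.034     ]), array([ 0.59024498, -0.31622137,  0.034     ])] [[ 0.51664198 -0.33319739  0.034     ]
 [ 0.59023073 -0.3187165   0.034     ]]
```

>>> {"method": "drive_tool", "body": {"rows": [[[-0.01,0.013,0.08,0.003,255],[-0.01,0.013,0.2,0.003,255],[-0.01,0.013,0.33,0.003,255],[-0.01,0.013,0.45,0.003,255],[-0.01,0.013,0.54,0.003,255],[-0.01,0.013,0.59,0.003,255],[-0.01,0.013,0.61,0.003,255],[-0.01,0.013,0.62,0.003,255],[-0.01,0.013,0.625,0.003,255],[-0.01,0.013,0.625,0.003,255]]]}}

```text
time: 10.52
position: [0.5459, -0.2902, 0.0617]
tool_rot: [3.127, 0.299, 0.001]
ft_force: [0.3, 0.7, -0.7]
grip_width: 0.363
```

```bash
python3 - <<'E'
from h import *
from bench import ctrl
snap("wrist","w5")
st=ctrl.get_state(); print(st["position"],st["grip_width"]*87,st["ft_force"])
E
```

```text
[ 0.54583864 -0.29022314  0.06165771] 31.642380898967463 [-0.18296969 -0.6686557   0.06217204]
```

View pics/w5.png

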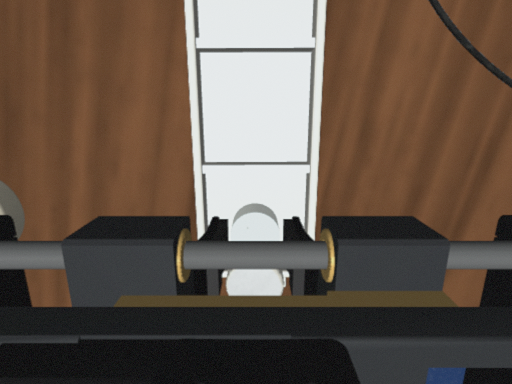

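>>> {"method": "drive_tool", "body": {"rows": [[[0,0,0.003,0,255],[0,0,0.006,0,255],[0,0,0.008,0,255],[0,0,0.01,0,255],[0,0,0.01,0,255]]]}}

```text
time: 11.2
position: [0.5455, -0.2901, 0.0585]
tool_rot: [3.127, 0.299, -0.0]
ft_force: [-1.1, 0.7, 2.6]
grip_width: 0.361
```

>>> {"method": "drive_tool", "body": {"rows": [[[0,0,0.003,0,255],[0,0,0.003,0,255]]]}}

```text
time: 11.45
position: [0.5456, -0.2901, 0.0584]
tool_rot: [3.127, 0.299, -0.0]
ft_force: [-3.2, 1.8, 9.7]
grip_width: 0.369
```

>>> {"method": "drive_tool", "body": {"rows": [[[0,0,-0.002,0,140],[0,0,-0.002,0,60],[0,0,-0.002,0,0],[0,0,-0.002,0,0],[0,0,-0.002,0,0],[0,0,-0.06,0,0],[0,0,-0.2,0,0],[0,0,-0.4,0,0],[0,0,-0.6,0,0],[0,0,-0.68,0,0],[0,-0.1,-0.68,0,0],[0,-0.3,-0.68,0,0],[0,-0.3,-0.68,0,0]]]}}

```text
time: 13.08
position: [0.5291, -0.1954, 0.2633]
tool_rot: [3.126, 0.312, 0.003]
ft_force: [-0.2, -0.7, -0.2]
grip_width: 0.999
```

```bash
python3 - <<'E'
from h import *
from bench import ctrl
d=snap("wrist","w6")
st=ctrl.get_state(); print(st["position"],st["grip_width"]*87,st["ft_force"])
print(move(st["position"],tool(st),[.53,.0,.27],.28)); print(move(st["position"],tool(st),[.517,.220,.27],.345))
print(proj(d,[.546,-.29,.097]))
E
```

```text
[ 0.52896239 -0.19893397  0.26313418] 87.09005374468482 [ 0.62561362  0.39510228 -0.11288213]
[ 0.1321 -0.6498 -0.0241 -0.027 ]
[ 0.2319 -1.3776 -0.0255 -0.0476]
[[253.19660176 260.16872213]]
```

View pics/w6.png

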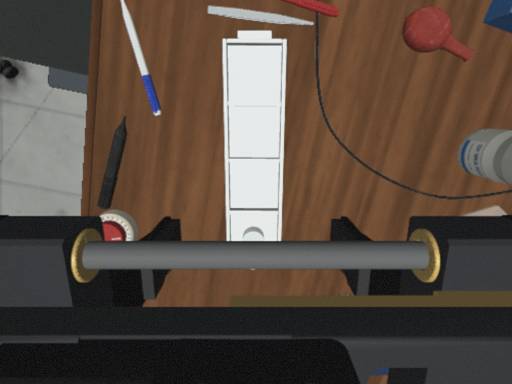

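>>> {"method": "drive_tool", "body": {"rows": [[[0.04,-0.2,-0.02,-0.01,0],[0.08,-0.4,-0.02,-0.02,0],[0.12,-0.6,-0.02,-0.03,0],[0.15,-0.8,-0.02,-0.04,0],[0.17,-1.0,-0.02,-0.047,0],[0.17,-1.0,-0.02,-0.047,0]]]}}

```text
time: 13.88
position: [0.5211, 0.1083, 0.2685]
tool_rot: [-3.093, -0.543, -0.003]
ft_force: [0.3, -0.3, -0.5]
grip_width: 0.997
```

```bash
python3 - <<'E'
from h import *
from bench import ctrl
st=ctrl.get_state(); print(st["position"])
print(move(st["position"],tool(st),[.5175,.2195,.2],.345))
snap("scene","s6")
cv2.imwrite("pics/s6z.png",cv2.resize(cv2.imread("pics/s6.png")[100:300,150:350],None,fx=3,fy=3,interpolation=cv2.INTER_CUBIC))
E
```

```text
[0.52114687 0.1082508  0.26851461]
[ 0.1143 -0.3525  0.2291  0.0007]
```

View pics/s6z.png

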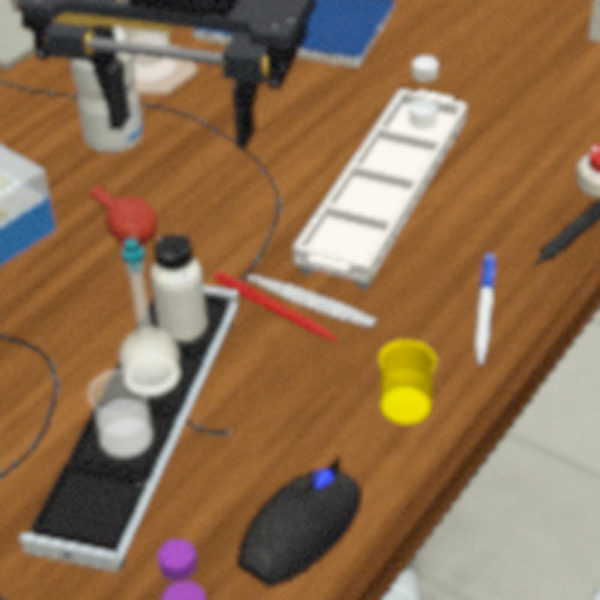

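>>> {"method": "drive_tool", "body": {"rows": [[[0.05,-0.17,0,0,0],[0.114,-0.35,0.03,0,0],[0.114,-0.352,0.1,0,0],[0.114,-0.352,0.2,0,0],[0.114,-0.352,0.23,0,0],[0.114,-0.352,0.23,0,0],[0.114,-0.352,0.23,0,0]]]}}

```text
time: 14.8
position: [0.52, 0.2132, 0.1994]
tool_rot: [-3.097, -0.527, -0.003]
ft_force: [-0.1, -0.3, 1.5]
grip_width: 1.0
```

```bash
python3 - <<'E'
from h import *
from bench import ctrl
d=snap("wrist","w7")
st=ctrl.get_state(); print(st["position"],st["tool_rot"])
print(move(st["position"],tool(st),[.5175,.2195,.058],.345))
E
```

```text
[0.5198953  0.21341377 0.19939033] [3.09702736 0.52724713 0.00317815]
[-0.0018 -0.0219  0.4713 -0.0025]
```

View pics/w7.png

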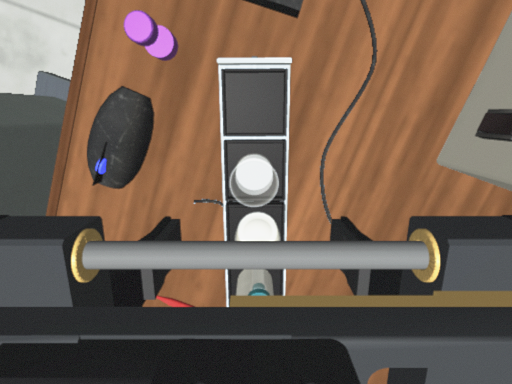

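```bash
python3 - <<'E'
from h import *
d=load("w7"); print(ray(d,(254.5,181),.079),ray(d,(254,173.5),.026))
E
```

```text
[0.51683178 0.22093383 0.079     ] [0.51750953 0.21726521 0.026     ]
```

>>> {"method": "drive_tool", "body": {"rows": [[[-0.002,-0.02,0.04,0,0],[-0.002,-0.02,0.12,0,0],[-0.002,-0.02,0.22,0,0],[-0.002,-0.02,0.22,0,0]]]}}

```text
time: 15.35
position: [0.5144, 0.2186, 0.1298]
tool_rot: [3.096, 0.53, -0.008]
ft_force: [1.2, -0.2, -0.2]
grip_width: 1.002
```

>>> {"method": "drive_tool", "body": {"rows": [[[0.004,-0.002,0.05,0,0],[0.004,-0.002,0.12,0,0],[0.004,-0.002,0.19,0,0],[0.004,-0.002,0.235,0,0],[0.004,-0.002,0.235,0,0],[0.004,-0.002,0.235,0,120],[0.004,-0.002,0.235,0,255],[0.004,-0.002,0.235,0,255],[0.004,-0.002,0.235,0,255],[0.004,-0.002,0.235,0,255],[0.004,-0.002,0.235,0,255],[0.004,-0.002,0.235,0,255]]], "grip_force": 12}}

```text
time: 16.85
position: [0.5173, 0.22, 0.0617]
tool_rot: [3.097, 0.529, -0.0]
ft_force: [-0.1, -0.5, 0.8]
grip_width: 0.507
```

>>> {"method": "drive_tool", "body": {"rows": [[[0,0,-0.03,0,255],[0,0,-0.1,0,255],[0,0,-0.22,0,255],[0,0,-0.35,0,255],[0,0,-0.5,0,255],[0,0,-0.63,0,255],[0,0,-0.63,0,255],[-0.02,0.1,-0.63,0,255],[-0.05,0.25,-0.63,0.01,255],[-0.09,0.4,-0.63,0.02,255],[-0.13,0.55,-0.63,0.03,255],[-0.17,0.7,-0.63,0.04,255],[-0.2,0.85,-0.63,0.047,255],[-0.22,0.95,-0.63,0.047,255],[-0.22,0.98,-0.63,0.047,255],[-0.22,0.98,-0.63,0.047,255]]]}}

```text
time: 18.85
position: [0.5525, -0.0784, 0.2504]
tool_rot: [-3.126, -0.299, 0.001]
ft_force: [-0.3, 1.1, 0.0]
grip_width: 0.505
```

```bash
python3 - <<'E'
from h import *
from bench import ctrl
st=ctrl.get_state(); print(st["position"],st["grip_width"]*87)
print(move(st["position"],tool(st),[.5325,-.2205,.2],.194))
E
```

```text
[ 0.55251466 -0.07839041  0.25040519] 43.93759157199989
[-0.1553  0.4526  0.1676 -0.001 ]
```

>>> {"method": "drive_tool", "body": {"rows": [[[-0.05,0.15,0,0,255],[-0.1,0.3,0,0,255],[-0.14,0.42,0,0,255],[-0.155,0.453,0.05,0,255],[-0.155,0.453,0.15,0,255],[-0.155,0.453,0.3,0,255],[-0.155,0.453,0.43,0,255],[-0.155,0.453,0.53,0,255],[-0.155,0.453,0.59,0,255],[-0.155,0.453,0.615,0,255],[-0.155,0.453,0.625,0,255],[-0.155,0.453,0.625,0,255]]]}}

```text
time: 20.35
position: [0.5334, -0.2216, 0.064]
tool_rot: [3.127, 0.299, 0.002]
ft_force: [0.4, -0.2, 0.4]
grip_width: 0.504
```

```bash
python3 - <<'E'
from h import *
from bench import ctrl
st=ctrl.get_state(); print(st["position"],st["grip_width"]*87,st["ft_force"])
snap("wrist","w8")
E
```

```text
[ 0.53338921 -0.22159906  0.06401002] 43.84987050632371 [ 0.36696707 -0.17312551  0.36997529]
```

View pics/w8.png

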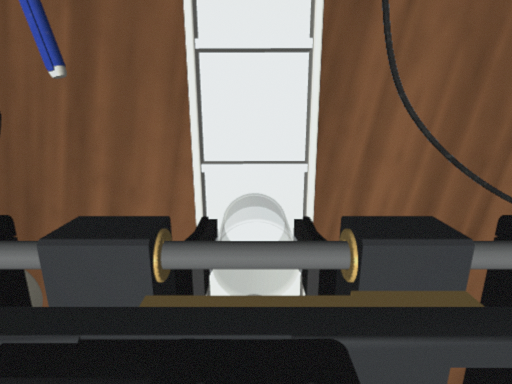

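>>> {"method": "drive_tool", "body": {"rows": [[[0,0,0.006,0,255],[0,0,0.012,0,255],[0,0,0.016,0,255],[0,0,0.019,0,255],[0,0,0.019,0,255]]]}}

```text
time: 21.02
position: [0.5327, -0.2216, 0.0577]
tool_rot: [3.127, 0.299, -0.0]
ft_force: [-2.0, -0.4, 2.8]
grip_width: 0.504
```

>>> {"method": "drive_tool", "body": {"rows": [[[0,0,0.003,0,255],[0,0,0.003,0,255]]]}}

```text
time: 21.28
position: [0.5327, -0.2218, 0.0576]
tool_rot: [3.127, 0.298, -0.001]
ft_force: [-2.6, 0.8, 7.5]
grip_width: 0.505
```

Contact; release and rise.

>>> {"method": "drive_tool", "body": {"rows": [[[0,0,-0.001,0,110],[0,0,-0.001,0,50],[0,0,-0.001,0,0],[0,0,-0.001,0,0],[0,0,-0.001,0,0],[0,0,-0.06,0,0],[0,0,-0.2,0,0],[0,0,-0.4,0,0],[0,0,-0.6,0,0],[0,0,-0.7,0,0],[0.05,-0.2,-0.7,0,0],[0.1,-0.4,-0.7,-0.02,0],[0.14,-0.6,-0.7,-0.03,0],[0.17,-0.8,-0.7,-0.04,0],[0.2,-1.0,-0.7,-0.048,0],[0.2,-1.0,-0.7,-0.048,0]]]}}

```text
time: 23.28
position: [0.5336, 0.0917, 0.2685]
tool_rot: [-3.091, -0.551, -0.004]
ft_force: [0.2, 0.3, 0.6]
grip_width: 0.998
```

```bash
python3 - <<'E'
from h import *
from bench import ctrl
st=ctrl.get_state(); print(st["position"])
print(move(st["position"],tool(st),[.5422,.156,.27],.345))
snap("scene","s8")
cv2.imwrite("pics/s8z.png",cv2.resize(cv2.imread("pics/s8.png")[100:300,150:350],None,fx=3,fy=3,interpolation=cv2.INTER_CUBIC))
E
```

```text
[0.53362461 0.09172963 0.26846558]
[ 0.1008 -0.1912 -0.0046  0.0024]
```

View pics/s8z.png

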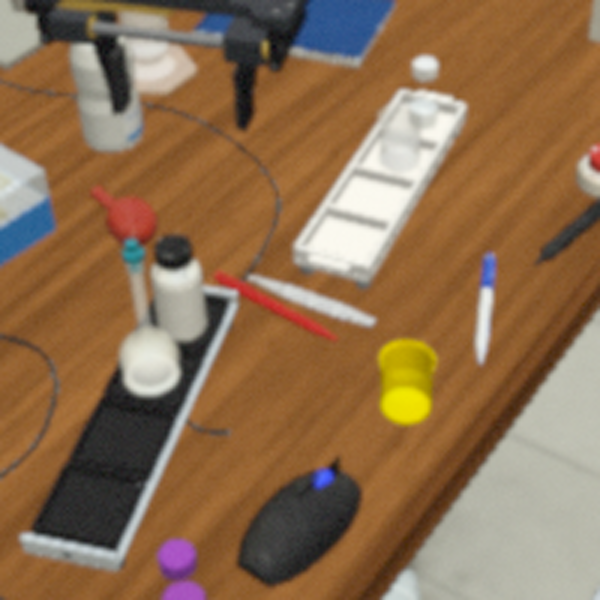

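>>> {"method": "drive_tool", "body": {"rows": [[[0.05,-0.1,0,0,0],[0.1,-0.191,0,0.002,0],[0.1,-0.191,0,0.002,0],[0.1,-0.191,0,0.002,0],[0.1,-0.191,0,0.002,0],[0.1,-0.191,0,0.002,0]]]}}

```text
time: 24.08
position: [0.5441, 0.1472, 0.2666]
tool_rot: [3.097, 0.521, -0.0]
ft_force: [-0.5, 0.5, 0.1]
grip_width: 1.004
```

```bash
python3 - <<'E'
from h import *
from bench import ctrl
snap("wrist","w9")
st=ctrl.get_state(); print(st["position"])
print(move(st["position"],tool(st),[.5422,.156,.12],.345))
E
```

```text
[0.54403013 0.14749985 0.266575  ]
[ 0.0036 -0.029   0.4886 -0.0037]
```

View pics/w9.png

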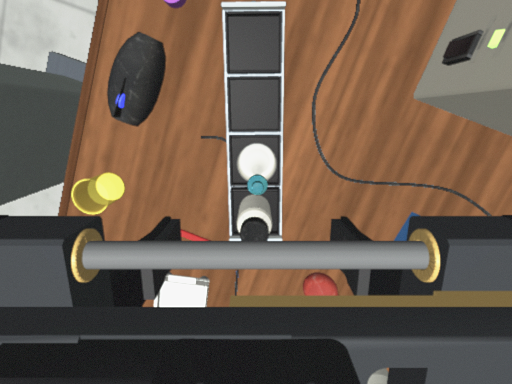

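```bash
python3 - <<'E'
from h import *
d=load("w9"); print(ray(d,(257.5,185),.173),ray(d,(256.5,163),.05))
E
```

```text
[0.54226833 0.15824568 0.173     ] [0.54261982 0.15623497 0.05      ]
```

>>> {"method": "drive_tool", "body": {"rows": [[[0.002,-0.015,0,0,0],[0.002,-0.03,0,0,0],[0.002,-0.03,0.05,-0.003,0],[0.002,-0.03,0.12,-0.003,0],[0.002,-0.03,0.2,-0.003,0],[0.002,-0.03,0.2,-0.003,0]]]}}

```text
time: 24.88
position: [0.5399, 0.1565, 0.2039]
tool_rot: [3.095, 0.539, -0.008]
ft_force: [-1.4, -0.9, 0.2]
grip_width: 1.001
```

>>> {"method": "drive_tool", "body": {"rows": [[[0.003,0.001,0.06,0,0],[0.003,0.001,0.14,0,0],[0.003,0.001,0.21,0,0],[0.003,0.001,0.26,0,0],[0.003,0.001,0.275,0,0],[0.003,0.001,0.275,0,0],[0.003,0.001,0.275,0,140],[0.003,0.001,0.275,0,255],[0.003,0.001,0.275,0,255],[0.003,0.001,0.275,0,255],[0.003,0.001,0.275,0,255],[0.003,0.001,0.275,0,255],[0.003,0.001,0.275,0,255],[0.003,0.001,0.275,0,255],[0.003,0.001,0.275,0,255],[0.003,0.001,0.275,0,255]]], "grip_force": 18}}

```text
time: 26.88
position: [0.5424, 0.1572, 0.124]
tool_rot: [3.095, 0.538, -0.0]
ft_force: [-0.8, -0.1, -0.8]
grip_width: 0.153
```

>>> {"method": "drive_tool", "body": {"rows": [[[0,0,-0.02,0,255],[0,0,-0.08,0,255],[0,0,-0.17,0,255],[0,0,-0.29,0,255],[0,0,-0.41,0,255],[0,0,-0.49,0,255],[0,0,-0.52,0,255],[-0.02,0.05,-0.52,0,255],[-0.05,0.15,-0.52,0.01,255],[-0.1,0.28,-0.52,0.02,255],[-0.16,0.42,-0.52,0.03,255],[-0.22,0.56,-0.52,0.04,255],[-0.28,0.7,-0.52,0.047,255],[-0.34,0.82,-0.52,0.047,255],[-0.38,0.9,-0.52,0.047,255],[-0.39,0.92,-0.52,0.047,255],[-0.39,0.93,-0.52,0.047,255],[-0.39,0.93,-0.52,0.047,255]]]}}

```text
time: 29.12
position: [0.5267, -0.1436, 0.2799]
tool_rot: [-3.126, -0.312, 0.0]
ft_force: [-0.3, -0.4, -0.8]
grip_width: 0.151
```

```bash
python3 - <<'E'
from h import *
from bench import ctrl
st=ctrl.get_state(); print(st["position"],st["grip_width"]*87)
print(move(st["position"],tool(st),[.519,-.1515,.12],.194))
E
```

```text
[ 0.52672795 -0.14361873  0.27987392] 13.135215036986304
[-0.0304  0.021   0.5329  0.0015]
```

>>> {"method": "drive_tool", "body": {"rows": [[[-0.015,0.01,0,0,255],[-0.03,0.021,0,0.0015,255],[-0.03,0.021,0.03,0.0015,255],[-0.03,0.021,0.1,0.0015,255],[-0.03,0.021,0.2,0.0015,255],[-0.03,0.021,0.3,0.0015,255],[-0.03,0.021,0.38,0.0015,255],[-0.03,0.021,0.42,0.0015,255],[-0.03,0.021,0.43,0.0015,255],[-0.03,0.021,0.43,0.0015,255]]]}}

```text
time: 30.38
position: [0.5194, -0.153, 0.1517]
tool_rot: [3.127, 0.301, 0.001]
ft_force: [0.0, 0.3, -0.7]
grip_width: 0.153
```

```bash
python3 - <<'E'
from h import *
from bench import ctrl
snap("wrist","w10");snap("scene","s10")
cv2.imwrite("pics/s10z.png",cv2.resize(cv2.imread("pics/s10.png")[60:210,210:360],None,fx=4,fy=4,interpolation=cv2.INTER_CUBIC))
st=ctrl.get_state(); print(st["position"],st["grip_width"]*87)
print(move(st["position"],tool(st),[.519,-.1515,.12],.194))
E
```

```text
[ 0.5196193  -0.15304291  0.15202832] 13.224723753443554
[-0.0012 -0.0056  0.1068 -0.0006]
```

View pics/w10.png

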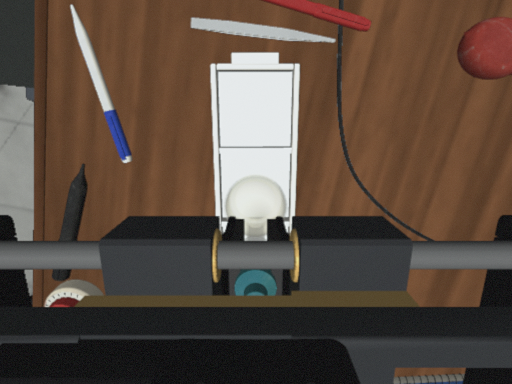

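View pics/s10z.png

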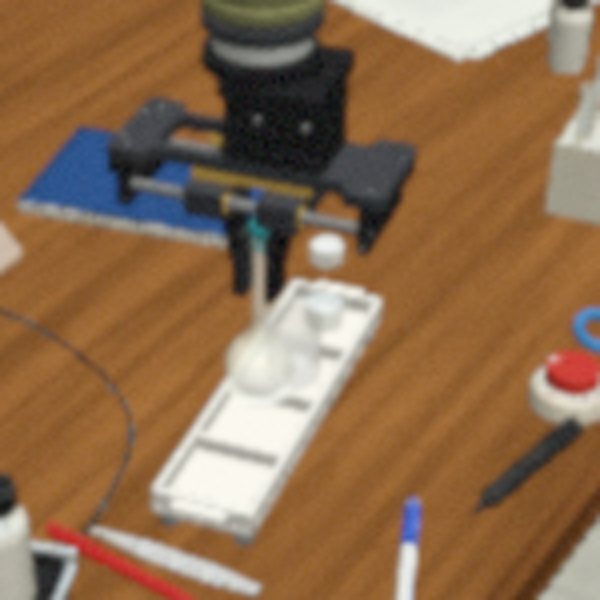

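>>> {"method": "drive_tool", "body": {"rows": [[[0,-0.005,0.03,0,255],[0,-0.005,0.06,0,255],[0,-0.005,0.08,0,255],[0,-0.005,0.09,0,255],[0,-0.005,0.094,0,255],[0,-0.005,0.098,0,255],[0,-0.005,0.101,0,255],[0,-0.005,0.103,0,255],[0,-0.005,0.103,0,255]]]}}

```text
time: 31.6
position: [0.5187, -0.1514, 0.1202]
tool_rot: [3.127, 0.301, 0.0]
ft_force: [0.8, -0.4, -0.9]
grip_width: 0.15
```

>>> {"method": "drive_tool", "body": {"rows": [[[0,0,0.002,0,255],[0,0,0.003,0,255],[0,0,0.003,0,255]]]}}

```text
time: 31.98
position: [0.5188, -0.1515, 0.1199]
tool_rot: [3.127, 0.301, 0.0]
ft_force: [-1.2, 0.0, 5.7]
grip_width: 0.152
```

Contact. Release; rise straight well above the stopper.

>>> {"method": "drive_tool", "body": {"rows": [[[0,0,-0.001,0,200],[0,0,-0.001,0,120],[0,0,-0.001,0,0],[0,0,-0.001,0,0],[0,0,-0.001,0,0],[0,0,-0.001,0,0],[0,0,-0.06,0,0],[0,0,-0.2,0,0],[0,0,-0.4,0,0],[0,0,-0.5,0,0],[0,0,-0.5,0,0],[0.1,-0.2,-0.5,0,0],[0.16,-0.4,-0.5,-0.02,0],[0.23,-0.6,-0.5,-0.048,0],[0.3,-0.76,-0.5,-0.048,0],[0.3,-0.76,-0.5,-0.048,0],[0.3,-0.76,-0.5,-0.048,0]]]}}

```text
time: 34.1
position: [0.5631, 0.089, 0.2686]
tool_rot: [3.095, 0.536, -0.002]
ft_force: [0.7, -0.5, -0.8]
grip_width: 1.002
```

```bash
python3 - <<'E'
from h import *
from bench import ctrl
st=ctrl.get_state(); print(st["position"])
print(move(st["position"],tool(st),[.5635,.092,.22],.345))
snap("scene","s11")
cv2.imwrite("pics/s11z.png",cv2.resize(cv2.imread("pics/s11.png")[80:280,170:370],None,fx=3,fy=3,interpolation=cv2.INTER_CUBIC))
E
```

```text
[0.56311463 0.08901216 0.26858619]
[ 0.0048 -0.009   0.1619 -0.0006]
```

View pics/s11z.png

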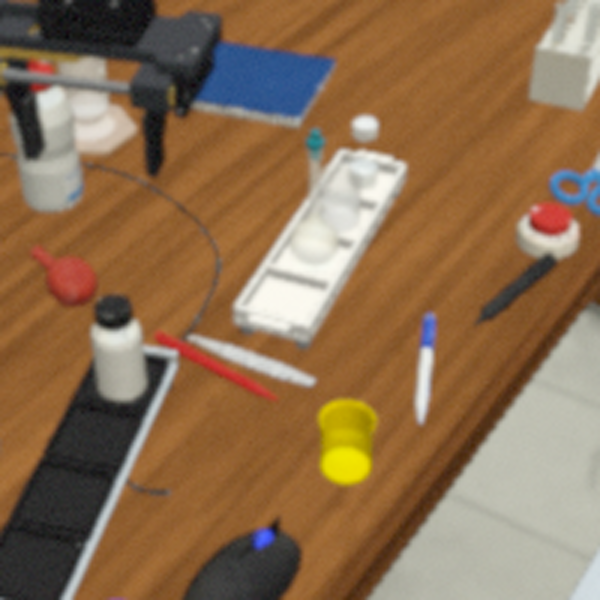

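>>> {"method": "drive_tool", "body": {"rows": [[[0.005,-0.009,0.08,0,0],[0.005,-0.009,0.2,0,0],[0.005,-0.009,0.2,0,0],[0.005,-0.009,0.2,0,0]]]}}

```text
time: 34.65
position: [0.5646, 0.0915, 0.2103]
tool_rot: [3.096, 0.533, 0.002]
ft_force: [1.2, 0.7, 0.7]
grip_width: 1.0
```

```bash
python3 - <<'E'
from h import *
from bench import ctrl
snap("wrist","w12")
st=ctrl.get_state(); print(st["position"])
print(move(st["position"],tool(st),[.563,.092,.068],.345))
cv2.imwrite("pics/w12z.png",cv2.resize(cv2.imread("pics/w12.png")[100:220,200:320],None,fx=5,fy=5,interpolation=cv2.INTER_CUBIC))
E
```

```text
[0.56490534 0.09194896 0.21079063]
[-0.0069 -0.0027  0.476  -0.0012]
```

View pics/w12z.png

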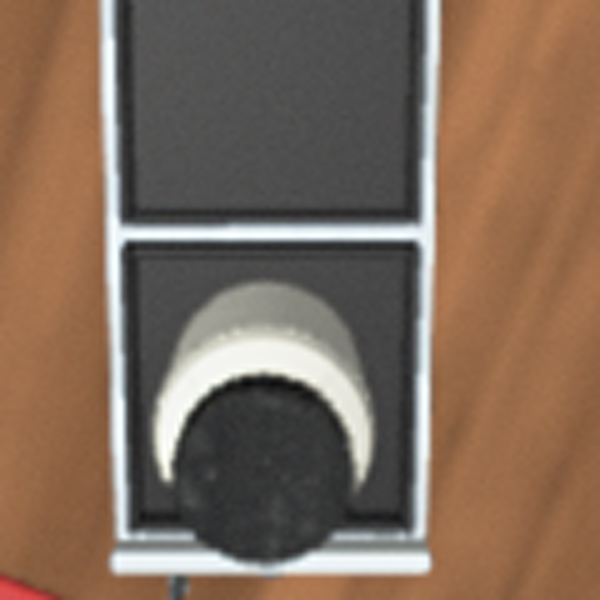

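```bash
python3 - <<'E'
from h import *
d=load("w12"); print(ray(d,(252.2,193.2),.116))
E
```

```text
[0.56104943 0.09428022 0.116     ]
```

>>> {"method": "drive_tool", "body": {"rows": [[[-0.008,-0.003,0.06,0,0],[-0.008,-0.003,0.16,0,0],[-0.008,-0.003,0.26,0,0],[-0.008,-0.003,0.3,0,0],[-0.008,-0.003,0.3,0,0]]]}}

```text
time: 35.33
position: [0.561, 0.0927, 0.1187]
tool_rot: [-3.095, -0.536, 0.002]
ft_force: [-0.6, -0.8, -0.4]
grip_width: 0.999
```

>>> {"method": "drive_tool", "body": {"rows": [[[0,-0.002,0.06,0,0],[0,-0.002,0.11,0,0],[0,-0.002,0.15,0,0],[0,-0.002,0.158,0,0],[0,-0.002,0.158,0,0],[0,-0.002,0.158,0,100],[0,-0.002,0.158,0,255],[0,-0.002,0.158,0,255],[0,-0.002,0.158,0,255],[0,-0.002,0.158,0,255],[0,-0.002,0.158,0,255],[0,-0.002,0.158,0,255]]], "grip_force": 20}}

```text
time: 36.83
position: [0.5612, 0.0932, 0.0718]
tool_rot: [3.095, 0.536, 0.0]
ft_force: [0.0, 0.5, -0.1]
grip_width: 0.479
```

>>> {"method": "drive_tool", "body": {"rows": [[[0,0,-0.03,0,255],[0,0,-0.1,0,255],[0,0,-0.22,0,255],[0,0,-0.35,0,255],[0,0,-0.42,0,255],[0,0,-0.42,0,255],[-0.03,0.05,-0.42,0.01,255],[-0.1,0.15,-0.42,0.02,255],[-0.2,0.28,-0.42,0.03,255],[-0.3,0.4,-0.42,0.04,255],[-0.35,0.46,-0.42,0.047,255],[-0.37,0.48,-0.42,0.047,255],[-0.37,0.48,-0.42,0.047,255]]]}}

```text
time: 38.45
position: [0.5051, -0.0789, 0.1976]
tool_rot: [-3.126, -0.307, 0.0]
ft_force: [-0.4, -0.2, -0.6]
grip_width: 0.473
```

```bash
python3 - <<'E'
from h import *
from bench import ctrl
snap("wrist","w13")
st=ctrl.get_state(); print(st["position"],st["grip_width"]*87)
print(move(st["position"],tool(st),[.5055,-.0825,.068],.194))
E
```

```text
[ 0.50543507 -0.07813838  0.19776803] 41.41466705270782
[-0.0028  0.0146  0.4325  0.001 ]
```

View pics/w13.png

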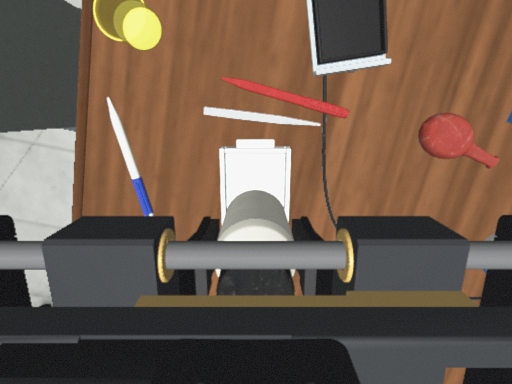

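>>> {"method": "drive_tool", "body": {"rows": [[[0,0.008,0.03,0,255],[-0.001,0.014,0.1,0,255],[-0.001,0.014,0.2,0,255],[-0.001,0.014,0.3,0,255],[-0.001,0.014,0.37,0,255],[-0.001,0.014,0.4,0,255],[-0.001,0.014,0.41,0,255],[-0.001,0.014,0.41,0,255]]]}}

```text
time: 39.5
position: [0.5061, -0.0837, 0.0753]
tool_rot: [3.126, 0.307, 0.001]
ft_force: [-0.2, -0.8, -0.2]
grip_width: 0.48
```

>>> {"method": "drive_tool", "body": {"rows": [[[0,0,0.007,0,255],[0,0,0.014,0,255],[0,0,0.019,0,255],[0,0,0.022,0,255],[0,0,0.024,0,255],[0,0,0.024,0,255]]]}}

```text
time: 40.25
position: [0.5056, -0.0839, 0.0678]
tool_rot: [3.126, 0.306, -0.0]
ft_force: [-0.2, -0.8, 0.9]
grip_width: 0.476
```

>>> {"method": "drive_tool", "body": {"rows": [[[0,0,0.002,0,255],[0,0,0.003,0,255],[0,0,0.003,0,255]]]}}

```text
time: 40.62
position: [0.5056, -0.0839, 0.0677]
tool_rot: [3.126, 0.306, -0.001]
ft_force: [-3.9, 0.5, 8.7]
grip_width: 0.478
```

>>> {"method": "drive_tool", "body": {"rows": [[[0,0,-0.001,0,100],[0,0,-0.001,0,50],[0,0,-0.001,0,0],[0,0,-0.001,0,0],[0,0,-0.001,0,0],[0,0,-0.06,0,0],[0,0,-0.2,0,0],[0,0,-0.4,0,0],[0,0,-0.6,0,0],[0,0,-0.7,0,0],[0,-0.2,-0.8,0,0],[0,-0.4,-0.8,0,0],[0,-0.5,-0.8,0,0],[0,-0.5,-0.8,0,0],[0,-0.5,-0.8,0,0],[0,-0.5,-0.8,0,0]]]}}

```text
time: 42.62
position: [0.4768, 0.0617, 0.3068]
tool_rot: [3.127, 0.302, -0.0]
ft_force: [0.1, -0.3, -0.8]
grip_width: 0.999
```

```bash
python3 - <<'E'
from h import *
from bench import ctrl
snap("scene","s14");snap("top","t14")
a=cv2.resize(cv2.imread("pics/s14.png")[90:210,220:340],None,fx=5,fy=5,interpolation=cv2.INTER_CUBIC)
cv2.imwrite("pics/s14z.png",a)
cv2.imwrite("pics/t14z.png",cv2.resize(cv2.imread("pics/t14.png")[130:205,135:390],None,fx=3.1,fy=3.1,interpolation=cv2.INTER_CUBIC))
E
```

```text
(no output)
```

View pics/s14z.png

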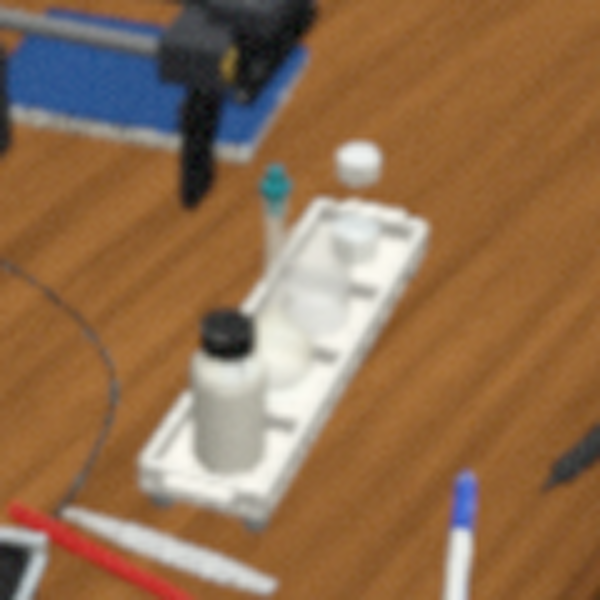

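View pics/t14z.png

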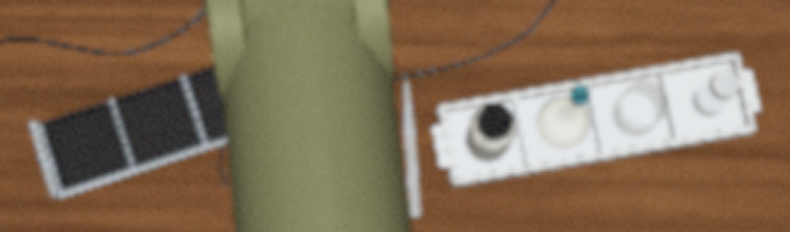

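All four stand upright, one per compartment: bottle, flask, beaker, vial from left to right, the reverse of the rail order. The gripper is clear of them.

```bash
python3 - <<'E'
from bench import ctrl
print(ctrl.close_job())
E
```

```text
the job is handed in; nothing more can be done
None
```

I moved all four items from the rail into the tray in reverse order and handed the job in at about 43 s of the 104 s allowed. On the rail they stood, left to right, as vial, beaker, flask, bottle. In the tray they now stand as bottle, flask, beaker, vial.

- **Setting down:** I lowered each item in steps of about 1 mm until the force reading showed contact with the floor. The readings were 6–10 N, and then I opened the jaws.
- **Last checks:** The final scene and top views show one upright item in each compartment, with the gripper open and well clear of them. The yellow and purple look-alikes were not touched.
- **Disagreements:** My first pose estimate from the top camera sat 2–4 pixels off in the scene camera. I used the closer wrist-camera views for the grasps, which matched the stated layout to about 2–5 mm, with the bottle farthest off. The tray fit from the wrist camera left about 1 pixel of error, or 1–2 mm. The beaker measured about 44 mm between the jaws against the stated 46 mm.

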